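# Check a plate gap with a tapered gauge

## Task

Take the tapered gauge (the one with the flat, oblong grip) out of the rack and lower it upright, point first, into the gap between the two upright steel plates of the clamp until it drags snugly on both and the sprung plate has just given way by a millimetre or two, without forcing the plates farther apart. Finish there, still holding the gauge still and upright at that depth; leave the round-handled gauge in the rack and do not disturb the things standing round about.

Things in the scene. Friction and masses are not known exactly. Their poses are not given: they have to be found in the camera images.
- taper_gauge: Metal gauge, 0.12 kg, hanging upright in a rack slot; lifts straight up. Origin: middle of its tip (lower end); x thickness, y width, z up. Blade 20 mm wide; thickness grows evenly and symmetrically from 2 mm at z = 0 to 8 mm at z = 75 mm, then 8 mm to z = 90 mm; above that the oblong grip, 18 (x) by 40 (y) by 50 mm (z = 90 to 140 mm). Half-turn symmetric about z.
- bar_gauge: The other gauge, with a round grip 34 mm across and 35 mm tall on a plain bar 8 x 20 mm, 90 mm long; in the rack its top stands 150 mm above the worktop. Origin at the middle of its lower end, z up. Hangs in the other slot of the rack; to be left there.
- rack: Fixed grey gauge rack, 60 mm (x) by 150 mm (y), top at z = 115 mm; origin at the centre of its underside. Two slots 11 x 26 mm in its top at y = +40 and -40 mm; a hanging gauge has its lower end at z = 25 mm and its axes parallel to the rack's.
- clamp: Fixed base of the plate clamp, 90 mm (x) by 150 mm (y), 12 mm thick; origin at the centre of its underside. The two plates stand on it facing each other across y, so the gap runs along x.
- carriage: Carries both plates and floats along the clamp's y by 5 mm either way (soft centring, 60 N/m), so the gap centres itself on the blade. Origin at the centre of the clamp's underside when centred, axes as the clamp's. Its floor between the plates lies at z = 26 mm.
- sprung_plate: Steel plate 60 (x) by 6 mm, +y side of the gap, coil springs behind. Origin: middle of its gap-side throat edge, 105 mm above the worktop; the face runs 78 mm straight down from it, a lip flares outwards up to 10 mm above it. At rest its y in the carriage's frame is 0; pushed away it moves to +y, at most 8 mm (3 N preload + 1 N/mm).
- set_plate: Mirror image of the sprung plate on the -y side of the gap, held by a set screw: it does not yield. Origin: middle of its gap-side throat edge, 105 mm above the worktop. The gap (3.5 to 5 mm, different each time) is the y distance between the two plates' origins; its middle is half-way between them.
- the_salve_jar: Bystander: jar with black screw lid, 60 mm across, 41 mm tall, origin under its centre.
- the_timer: Bystander: white bench timer, 58 x 64 x 21 mm, origin under its centre.
- the_vial_0: Bystander: small white-capped vial, 22 mm across, 45 mm tall, origin under its centre.
- the_stopper: Bystander: dark rubber stopper, 42 mm across, 28 mm tall, origin under its centre.
Not all that is in view belongs to the job. What is shaped like the bar_gauge but red is not meant.

How it is judged (in metres and radians):
On the way, in this order (a step that is already met when the one before it is completed fails the run):
1. the tapered gauge is lifted clear of the rack in the gripper (height (world z) of taper_gauge above 0.116 m and contact force between the fingers and taper_gauge above 1 N), for 0.1 s.
2. its tip has entered between the two plates (horizontal distance between taper_gauge and set_plate below 0.02 m and z of taper_gauge in the frame of set_plate below -0.005 m), for 0.1 s.
At the end, for the whole second after the job is handed in: Gripper still holds the tapered gauge, at rest, upright within 0.1 rad, tip 12 to 78 mm below the throat edges and within 18 mm of their middle; over 1.5 N on each plate, sprung plate yielded 0.5 to 3 mm. The round-handled gauge still hangs in the rack (y of sprung_plate in the frame of carriage between 0.0005 and 0.003 m and contact force between taper_gauge and sprung_plate above 1.5 N and contact force between taper_gauge and set_plate above 1.5 N and z of taper_gauge in the frame of set_plate between -0.078 and -0.012 m and x of taper_gauge in the frame of set_plate between -0.018 and 0.018 m and angle between taper_gauge's own z axis and vertical below 0.1 rad and linear speed of taper_gauge below 0.01 m/s and contact force between the fingers and taper_gauge above 2 N and height (world z) of bar_gauge below 0.03 m and horizontal distance between bar_gauge and rack below 0.05 m); the arm keeps its last pose, push and grip.
It fails at once if the plates are forced apart: the sprung plate yields more than 5 mm (y of sprung_plate in the frame of carriage above 0.005 m).
It fails at once if the round-handled gauge is disturbed (distance of bar_gauge from where it was at the start of the episode above 0.02 m).
It fails at once if a bystander is pushed or knocked over (distance of any of the_salve_jar, the_timer, the_vial_0, the_stopper from where it was at the start of the episode above 0.03 m).
It also fails if it takes over 38 s, if anything falls off the work surface, if the arm or the gripper's body presses on something with over 40 N, if the wrist force passes 120 N, or if a joint passes its speed limit or range.

## Robot

A 6-joint arm with a two-finger parallel gripper is mounted at the origin on a cart in front of the work surface, level with it; the furniture and walls round the work are solid. World frame = base frame: x ahead of the robot, y to its left, z up, the work surface at z = 0. Lengths are in m, angles in degrees, forces in N, time in s.
With the tool pointing down it reaches from about 0.35 to 0.875 m from the base axis. Payload 4.2 kg.
Tool frame: the origin (TCP) lies at the very end of the fingers, on their centre line; the grasp point (between the pads) lies 19 mm behind it; z points along the fingers, x is the direction in which the jaws open and shut, and the axes are right-handed (so a half turn about z gives the same grasp; the last joint's range is limited). The gripper opens to 87 mm and grips with 3 to 60 N. Pads are 19 mm wide; open, the fingers measure 117 mm over their backs; the gripper's body (75 mm by 190 mm) begins 51 mm behind the grasp point.
Start: joints at [-60.585, 22.042, 0.453, 0, -68.411, -14.817], TCP at [0.158, -0.605, 0.202] pointing down, gripper open.
Joint ranges: [-179.83, 179.83], [-69.29, 118.12], [-61.27, 80.66], [-181.25, 117.63], [-171.15, -9.14], [-177.46, 177.46]. Speed limits (degrees/s): [159.86, 159.86, 180, 180, 180, 180].

## Interface

Orientations are given as a 3x3 rotation matrix whose columns are the frame's x, y, z axes.
In Python, from station import r gives the robot as it stands.
- The arm moves only by the shell command python3 -m jog 'ROWS' [OPENING]. ROWS is JSON, a list of rows, each a list of 2 entries, a list of its own where there are three numbers: the shift along the tool's x, y, z in m, then the turn, a rotation vector about the tool's x, y, z in units of 5 degrees (1.0 is 5 degrees). A call has exactly 10 rows; each row is the pose to reach, as a shift and turn from the pose commanded when the call began, along the tool's axes at that moment; what a row does not reach only later rows make up. A row lasts 1/12 s, in which the tool goes at most 41.7 mm and 7.16 degrees, less where a joint would pass 70% of its speed; a pose out of reach is approached as far as the arm can. A call with a gripper value outside its range is refused whole. OPENING is the finger opening in m, from 0 to 0.087, set as the call begins (- or left out, the last holds). The fingers move at their own pace and stop on an object; the grip force is fixed at half the most. Time passes only in rows, so rows that repeat a pose let the fingers close, or fill a call up. It gives the time, the measured TCP pose, the force and the opening at its end, in the units of the state.
- r.sense(): the state, without advancing time (a new reading comes with each control period).
- r.capture(name): name is "scene" or "top"; returns (picture, depth): 420x560x3 uint8, blue, green, red; 420x560 float32, m along the optical axis (not along the pixel's ray), 0 where there is no reading.
- r.calibration(name): a dict with "fx", "fy", "cx", "cy" (pixels), "k1" (the pictures are not rectified: a ray, as slopes to the right and down, at radius r is drawn at 1 + k1 r^2 times it, then the intrinsics apply), "R" (3x3) and "t" (3): a world point X has camera coordinates R X + t. Camera axes: x right, y down, z forward; pixel columns grow to the right and rows downward; lengths in m; the calibration is good to about 2 mm. A picture is of the moment at which its call begins. calibration takes no time and is no camera call.
- r.finish_job(): hands the job in, once; it reports no verdict.
Trained networks look in the newest picture that a camera, given by its name, has taken for a name from the list of things; names that differ only in an ending like _2 or _b are one class to them, and where a whole thing is asked for, a point or a joint stands for the part that bears it (a point fixed in the world has none). Each returns a list of dicts, best first, with "confidence" (0 to 1); they miss things now and then, are a little off and sometimes report something else, mostly with a low value. They report only what shows in the picture. A call takes as long as a camera call. They do not tell look-alikes from the thing itself.
- r.cut_out(query, camera): "region" (420x560 bool, what is visible of it) and "uv" ([column, row] in pixels, amid what is visible of it).
The state is a dict: "time_s": time; "joints": joint angles; "joint_velocities": joint speeds; "effort": joint torques, N m; "tcp_pos": TCP position; "ee_rot": TCP orientation; "wrist_force": force on the tool from outside, world axes, zero at the start; "moment": the same for the moment, N m; "gripper_width": opening from 0.0 (shut) to 1.0 (fully open).
Only numpy, scipy, OpenCV 4.12 (cv2) and the standard library are available. Lean on these libraries where they do the work, as an engineer would, in place of code of your own. Each camera call takes 0.05 s, during which the arm holds its last target.

## Working session

There is one attempt and no reset: what is moved stays moved. The work goes in short steps, Python scripts to look and compute and a shell command to move; the robot and the scene stay as the last step left them, time stands still between calls to the robot, and variables do not carry over. Pictures are saved under pics/ and viewed, and the job is handed in when it is done.

```bash
mkdir -p pics; ls
python3 - <<'E'
from station import r
import cv2,numpy as np
s=r.sense();print({k:np.round(v,3).tolist() for k,v in s.items()})
for n in("scene","top"):
    p,d=r.capture(n);cv2.imwrite(f"pics/{n}0.png",p);np.save(f"{n}0.npy",d)
    print(n,{k:np.round(v,4).tolist() for k,v in r.calibration(n).items()})
E
```

```text
pics
{'time_s': 0.0, 'joints': [-60.584, 22.091, 0.38, -0.03, -68.413, -14.818], 'joint_velocities': [0.004, -0.041, -0.003, 0.043, -0.032, -0.055], 'effort': [0.001, -39.066, 18.741, 4.22, 0.011, -0.0], 'tcp_pos': [0.157, -0.604, 0.201], 'ee_rot': [[-0.252, 0.968, -0.001], [0.968, 0.252, 0.002], [0.002, -0.0, -1.0]], 'wrist_force': [0.382, 0.315, 0.176], 'moment': [-0.036, -0.012, 0.015], 'gripper_width': 0.997}
scene {'fx': 545.1361, 'fy': 545.1361, 'cx': 277.4098, 'cy': 218.5935, 'k1': 0.0214, 'R': [[-0.6226, -0.7825, 0.0118], [-0.6073, 0.4736, -0.6378], [0.4935, -0.4042, -0.7701]], 't': [0.3074, 0.4001, 1.0093]}
top {'fx': 491.8072, 'fy': 491.8072, 'cx': 280.5564, 'cy': 211.2402, 'k1': 0.0149, 'R': [[0.0182, -0.9994, 0.0311], [-0.9982, -0.0199, -0.0571], [0.0577, -0.03, -0.9979]], 't': [-0.0661, 0.5509, 1.1509]}
```

View pics/scene0.png

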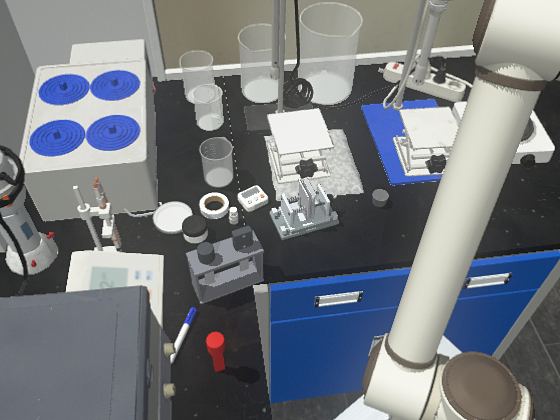

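View pics/top0.png

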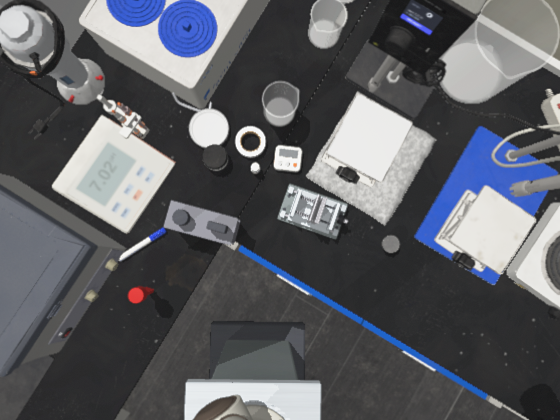

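The rack is at (227,268) in scene and (202,223) in top. The round grip is at (206,252) / (181,217) and the oblong grip at (243,238) / (218,228). The red look-alike at (216,350) / (137,295) stands apart from the rack. The clamp is at (305,210) / (313,211). Next I'll enlarge the crops.

Run:
```python
import cv2,numpy as np
a=cv2.imread("pics/top0.png")[175:260,150:360]
b=cv2.imread("pics/scene0.png")[165:310,170:350]
cv2.imwrite("pics/c1.png",cv2.resize(a,None,fx=3.8,fy=3.8,interpolation=cv2.INTER_CUBIC))
cv2.imwrite("pics/c2.png",cv2.resize(b,None,fx=4,fy=4,interpolation=cv2.INTER_CUBIC))
```

```text
(no output)
```

View pics/c1.png

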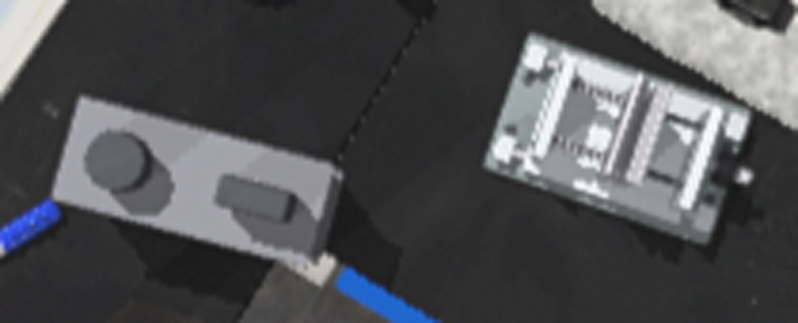

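View pics/c2.png

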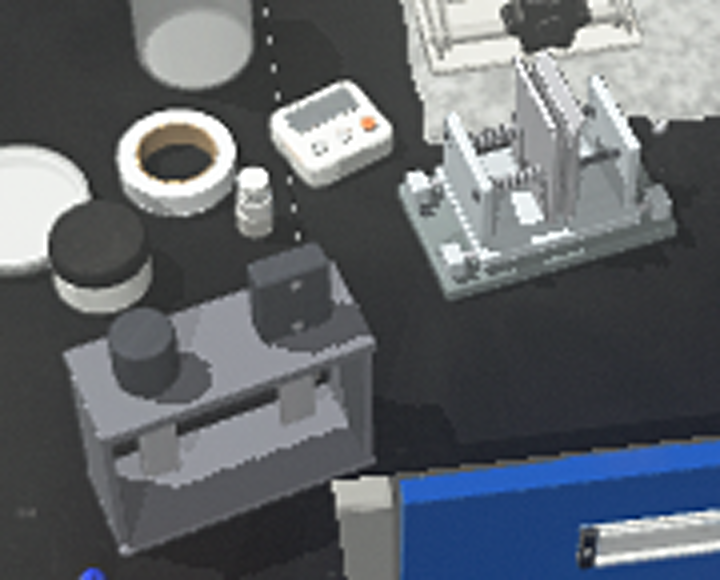

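The crop confirms it: the oblong box-shaped grip is at top-crop (257,200), nearest the clamp, so that is the gauge I want. The round grip at (118,160) stays. The sprung side is on the left, where the springs show at (580,90) and (580,145), and the set screw is on the right at (740,175). Next I'll measure.

```bash
cat > h.py <<'E'
import numpy as np,cv2
from station import r
def cloud(n,d):
    c=r.calibration(n);K=np.array([[c['fx'],0,c['cx']],[0,c['fy'],c['cy']],[0,0,1]]);R=np.array(c['R']);t=np.array(c['t'])
    v,u=np.mgrid[0:d.shape[0],0:d.shape[1]]
    q=cv2.undistortPoints(np.stack([u,v],-1).reshape(-1,1,2).astype(float),K,np.array([c['k1'],0,0,0,0.])).reshape(*d.shape,2)
    X=np.concatenate([q*d[...,None],d[...,None]],-1)
    W=(X-t)@R; W[d<=0]=np.nan
    return W
def proj(n,P):
    c=r.calibration(n);K=np.array([[c['fx'],0,c['cx']],[0,c['fy'],c['cy']],[0,0,1]]);R=np.array(c['R']);t=np.array(c['t'])
    return cv2.projectPoints(np.atleast_2d(P).astype(float),cv2.Rodrigues(R)[0],t,K,np.array([c['k1'],0,0,0,0.]))[0].reshape(-1,2)
def rect(P): # pts Nx2
    (c,s,a)=cv2.minAreaRect((P*1000).astype(np.float32)); return np.round(c,1),np.round(s,1),round(a,2)
E
python3 - <<'E'
from h import *
for n in("scene","top"):
    W=cloud(n,np.load(n+"0.npy"))
    lo={'top':(150,175,360,260),'scene':(170,165,350,310)}[n]
    S=W[lo[1]:lo[3],lo[0]:lo[2]]
    np.save(n+"W.npy",W)
    z=S[...,2]
    print(n,"table z",np.nanmedian(z[(abs(z)<.02)]))
    Ws=S.reshape(-1,3);Ws=Ws[np.isfinite(Ws).all(1)]
    if n=='top':
        h=np.histogram(Ws[:,2],np.arange(-.02,.2,.005));print([(round(a,3),b) for b,a in zip(h[0],h[1])])
    u0=W[223,202] if n=='top' else W[268,227]
    print(u0)
    c=W[228,218] if n=='top' else W[232,243]; print('grip',c)
    ck=W[211,313] if n=='top' else W[215,305]; print('clamp',ck)
    for nm,cc,rad,z0,z1 in(('grip',c,.035,.15,.18),('rack',c,.2,.108,.12),):
        m=(np.hypot(*(Ws[:,:2]-cc[:2]).T)<rad)&(Ws[:,2]>z0)&(Ws[:,2]<z1)
        print(nm,m.sum(),Ws[m].mean(0),rect(Ws[m][:,:2]))
E
```

```text
scene table z 0.0011884660871623045
[0.55123919 0.10069916 0.00109196]
grip [0.50529149 0.08188042 0.16461726]
clamp [ 0.54089374 -0.12093662  0.03587454]
grip 221 [0.50721512 0.0840553  0.16146631] (array([509.4,  82.2]), array([40.8, 21. ]), 74.5)
rack 1295 [0.51312579 0.12617326 0.11494859] (array([510.4,  43.3]), array([310.4,  78.5]), 83.05)
top table z -2.1097699388101376e-06
[(np.float64(-0.02), np.int64(10)), (np.float64(-0.015), np.int64(7)), (np.float64(-0.01), np.int64(261)), (np.float64(-0.005), np.int64(6356)), (np.float64(0.0), np.int64(4932)), (np.float64(0.005), np.int64(545)), (np.float64(0.01), np.int64(925)), (np.float64(0.015), np.int64(222)), (np.float64(0.02), np.int64(512)), (np.float64(0.025), np.int64(479)), (np.float64(0.03), np.int64(54)), (np.float64(0.035), np.int64(15)), (np.float64(0.04), np.int64(18)), (np.float64(0.045), np.int64(18)), (np.float64(0.05), np.int64(46)), (np.float64(0.055), np.int64(60)), (np.float64(0.06), np.int64(123)), (np.float64(0.065), np.int64(120)), (np.float64(0.07), np.int64(62)), (np.float64(0.075), np.int64(149)), (np.float
[... 391 characters left out ...]
p.int64(7)), (np.float64(0.14), np.int64(14)), (np.float64(0.145), np.int64(119)), (np.float64(0.15), np.int64(81)), (np.float64(0.155), np.int64(5)), (np.float64(0.16), np.int64(97)), (np.float64(0.165), np.int64(70)), (np.float64(0.17), np.int64(0)), (np.float64(0.175), np.int64(0)), (np.float64(0.18), np.int64(0)), (np.float64(0.185), np.int64(0)), (np.float64(0.19), np.int64(0))]
[0.51755905 0.1164594  0.11610134]
grip [0.50647476 0.07752724 0.16071056]
clamp [ 0.54831306 -0.12326039  0.11552557]
grip 172 [0.50856174 0.08068334 0.16430341] (array([508.4,  81.3]), array([40.3, 18.3]), 75.74)
rack 1530 [0.51798878 0.11539916 0.11473316] (array([511.8,  39.7]), array([315.8,  83.2]), 85.76)
```

Run:
```python
from h import *
for n in("top","scene"):
    W=np.load(n+"W.npy").reshape(-1,3);W=W[np.isfinite(W).all(1)]
    def sel(c,rad,z0,z1): return W[(np.hypot(*(W[:,:2]-c).T)<rad)&(W[:,2]>z0)&(W[:,2]<z1)]
    P=sel((.518,.115),.09,.11,.12); print(n,"rack",len(P),rect(P[:,:2]))
    P=sel((.546,-.115),.1,.008,.03); print("clamp low",len(P),rect(P[:,:2]))
    P=sel((.546,-.115),.1,.05,.13); print("clamp high",len(P),rect(P[:,:2]))
    # frame clamp yaw from rack-like angle: y axis direction
    for yaw in (-15.,):
        a=np.radians(yaw); ex=np.array([np.cos(a),np.sin(a)]);ey=np.array([-np.sin(a),np.cos(a)])
    np.save(n+"cl.npy",sel((.546,-.115),.11,-.01,.14))
# enlarged height map
d=np.load("top0.npy");W=np.load("topW.npy")[185:240,270:355,2]
im=np.clip(np.nan_to_num(W)/.125*255,0,255).astype(np.uint8)
cv2.imwrite("pics/hm.png",cv2.resize(cv2.applyColorMap(im,2),None,fx=9,fy=9,interpolation=0))
a=cv2.imread("pics/top0.png")[185:240,270:355]
cv2.imwrite("pics/c3.png",cv2.resize(a,None,fx=9,fy=9,interpolation=0))
```

```text
top rack 1502 (array([518.5, 120.1]), array([149.9,  60. ]), 75.93)
clamp low 1599 (array([ 573.9, -137.8]), array([149.6, 132.1]), 72.04)
clamp high 767 (array([ 549.4, -144.8]), array([131.9,  63.6]), 71.87)
scene rack 1250 (array([519.5, 120.3]), array([150.8,  64.1]), 76.09)
clamp low 1259 (array([ 573.9, -136.4]), array([150.5, 132.7]), 72.04)
clamp high 962 (array([ 551.7, -144.9]), array([132.4,  69.4]), 72.4)
```

View pics/hm.png

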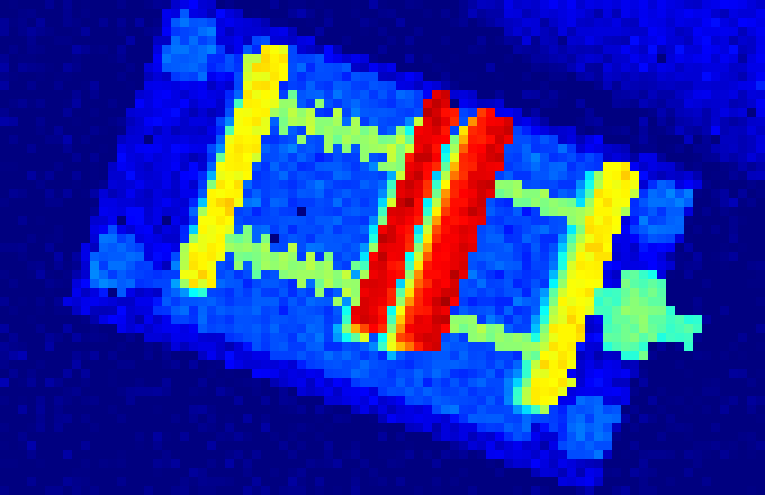

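View pics/c3.png

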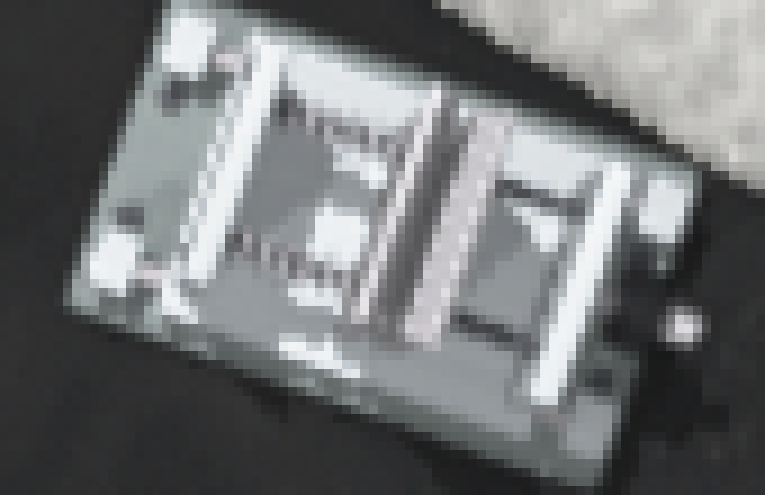

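Run:
```python
from h import *
a=np.radians(-18.);ex=np.array([np.cos(a),np.sin(a)]);ey=np.array([-np.sin(a),np.cos(a)])
o=np.array([.549,-.145])
for n in("top","scene"):
    W=np.load(n+"W.npy").reshape(-1,3);W=W[np.isfinite(W).all(1)]
    q=(W[:,:2]-o);x=q@ex;y=q@ey;z=W[:,2]
    near=(abs(x)<.055)&(abs(y)<.09)
    m=near&(z>.05);P=W[m]
    print(n,'high',m.sum(), rect(np.c_[x,y][m]))
    m=near&(z>.004)&(z<.03);print('base',rect(np.c_[x,y][m]),np.percentile(z[m],[5,50,95]))
    for z0,z1 in((.103,.125),(.09,.103),(.06,.09)):
        m=near&(z>z0)&(z<z1)
        h,e=np.histogram(y[m]*1000,np.arange(-30,31,1.5));print(z0,[(round(b,1),c) for b,c in zip(e,h) if c])
    m=near&(z>.108)&(abs(y)<.03)
    yy=y[m]; 
    for s in(yy<np.median(yy),): pass
    print('plates x-range',np.percentile(x[m],[0,1,99,100]),np.percentile(z[m],[5,50,95]))
# tall things around
W=np.load("topW.npy")
for nm,c in(('clamp',(.549,-.145)),('rack',(.518,.120))):
    dd=np.hypot(W[...,0]-c[0],W[...,1]-c[1])
    for hz in(.12,.16,.2):
        m=(W[...,2]>hz)&(dd<.3); 
        if m.any(): k=np.argmin(np.where(m,dd,9)); print(nm,hz,dd.flat[k],W.reshape(-1,3)[k])
```

```text
top high 767 (array([0.3, 0.4]), array([131.9,  63.6]), 89.87)
base (array([-0. , -0.1]), array([109.4, 179. ]), 0.16) [0.00728802 0.02234032 0.02819385]
0.103 [(np.float64(0.0), np.int64(8)), (np.float64(1.5), np.int64(19)), (np.float64(3.0), np.int64(22)), (np.float64(4.5), np.int64(20)), (np.float64(6.0), np.int64(20)), (np.float64(7.5), np.int64(22)), (np.float64(9.0), np.int64(8)), (np.float64(13.5), np.int64(6)), (np.float64(15.0), np.int64(13)), (np.float64(16.5), np.int64(16)), (np.float64(18.0), np.int64(19)), (np.float64(19.5), np.int64(17)), (np.float64(21.0), np.int64(22)), (np.float64(22.5), np.int64(6))]
0.09 [(np.float64(6.0), np.int64(1)), (np.float64(7.5), np.int64(1)), (np.float64(9.0), np.int64(15)), (np.float64(13.5), np.int64(1)), (np.float64(18.0), np.int64(1))]
0.06 [(np.float64(-30.0), np.int64(18)), (np.float64(-28.5), np.int64(37)), (np.float64(-27.0), np.int64(3)), (np.float64(-25.5), np.int64(4)), (np.float64(-24.0), np.int64(2)), (np.float64(-22.5), np.int64(4)), (np.float64(-21.0), np.int64(3)), (np.float64(-19.5), np.int64(3)), (np.float64(-18.0), np.in
[... 2573 characters left out ...]
), (np.float64(21.0), np.int64(38)), (np.float64(22.5), np.int64(5)), (np.float64(24.0), np.int64(8)), (np.float64(25.5), np.int64(4)), (np.float64(27.0), np.int64(2)), (np.float64(28.5), np.int64(3))]
plates x-range [-0.02943486 -0.02805165  0.03172319  0.03241287] [0.10885917 0.11340442 0.11705692]
clamp 0.12 0.0182364452436217 [ 0.53310456 -0.13606115  0.12017061]
clamp 0.16 0.1731253418075907 [ 0.71732493 -0.1854858   0.58779739]
clamp 0.2 0.1731253418075907 [ 0.71732493 -0.1854858   0.58779739]
rack 0.12 0.020217840961555034 [0.51425273 0.10013246 0.16284909]
rack 0.16 0.020217840961555034 [0.51425273 0.10013246 0.16284909]
rack 0.2 0.19779486159385398 [0.46624582 0.31090393 0.22966903]
```

```bash
cat >> h.py <<'E'
from scipy.spatial.transform import Rotation as Ro
def plan(pos,yaw):
    s=r.sense();R=np.array(s['ee_rot']);p=np.array(s['tcp_pos'])
    a=np.radians(yaw);T=np.array([[np.cos(a),np.sin(a),0],[np.sin(a),-np.cos(a),0],[0,0,-1]])
    sh=R.T@(np.array(pos)-p);rv=Ro.from_matrix(R.T@T).as_rotvec(degrees=True)/5
    print('t',s['time_s'],'tcp',np.round(p,4),'yaw',np.round(np.degrees(np.arctan2(R[1,0],R[0,0])),2),'tilt',np.round(R[:,2],4),'F',np.round(s['wrist_force'],2),'w',round(s['gripper_width'],3),'j',np.round(s['joints'],1))
    print('shift',np.round(sh,4),'turn',np.round(rv,3))
E
python3 -c "
from h import *
W=np.load('topW.npy');dd=np.hypot(W[...,0]-.549,W[...,1]+.145);m=(W[...,2]>.16)&(dd<.25);v,u=np.nonzero(m);print(list(zip(u,v))[:6],m.sum(),len(u) and W[v,u][:,2].min())
plan((.509,.0815,.24),165.9)"
```

```text
[(np.int64(389), np.int64(0)), (np.int64(390), np.int64(0)), (np.int64(391), np.int64(0)), (np.int64(392), np.int64(0)), (np.int64(393), np.int64(0)), (np.int64(394), np.int64(0))] 6003 0.16011839536949074
t 0.1 tcp [ 0.1574 -0.6043  0.201 ] yaw 104.58 tilt [-6.0e-04  1.9e-03 -1.0e+00] F [-0.1   0.39  0.02] w 1.005 j [-60.6  22.1   0.4  -0.  -68.4 -14.8]
shift [ 0.5752  0.513  -0.0378] turn [ 1.1000e-02 -2.1000e-02 -1.2263e+01]
```

```bash
python3 -m jog '[[[0.03,0.026,-0.037],[0,0,-0.6]],[[0.06,0.052,-0.037],[0,0,-1.2]],[[0.09,0.08,-0.037],[0,0,-1.8]],[[0.12,0.106,-0.037],[0,0,-2.4]],[[0.15,0.133,-0.037],[0,0,-3.1]],[[0.18,0.16,-0.037],[0,0,-3.7]],[[0.21,0.187,-0.037],[0,0,-4.4]],[[0.24,0.214,-0.037],[0,0,-5]],[[0.27,0.24,-0.037],[0,0,-5.6]],[[0.3,0.267,-0.037],[0,0,-6.2]]]' 0.06; python3 -c "
from h import *
plan((.509,.0815,.24),165.9)"
```

```text
time_s: 0.93
tcp_pos: [0.3403, -0.2452, 0.239]
ee_rot: [[-0.716, 0.698, 0.0], [0.698, 0.716, 0.0], [0.0, 0.0, -1.0]]
wrist_force: [1.2, -0.2, -0.1]
gripper_width: 0.691
t 0.9333 tcp [ 0.3403 -0.2452  0.239 ] yaw 135.73 tilt [ 0.e+00  2.e-04 -1.e+00] F [ 1.24 -0.17 -0.13] w 0.691 j [-13.4  -0.3 -22.5  -0.  -67.8 -30.9]
shift [ 0.1072  0.3517 -0.001 ] turn [ 2.000e-03 -1.000e-03 -6.033e+00]
```

```bash
python3 -m jog '[[[0.01,0.035,0],[0,0,-0.6]],[[0.02,0.07,0],[0,0,-1.2]],[[0.03,0.105,0],[0,0,-1.8]],[[0.04,0.14,0],[0,0,-2.4]],[[0.055,0.176,0],[0,0,-3]],[[0.065,0.211,0],[0,0,-3.6]],[[0.075,0.246,0],[0,0,-4.2]],[[0.086,0.281,0],[0,0,-4.8]],[[0.097,0.317,0],[0,0,-5.4]],[[0.107,0.352,0],[0,0,-6.03]]]'; python3 -c "
from h import *
plan((.509,.0815,.128),165.9)"
```

```text
time_s: 1.77
tcp_pos: [0.5103, 0.0811, 0.2388]
ee_rot: [[-0.97, 0.243, -0.001], [0.243, 0.97, -0.0], [0.001, -0.0, -1.0]]
wrist_force: [0.2, -0.8, 0.2]
gripper_width: 0.688
t 1.7667 tcp [0.5103 0.0811 0.2388] yaw 165.93 tilt [-6.e-04 -1.e-04 -1.e+00] F [ 0.17 -0.83  0.18] w 0.688 j [ 27.   10.  -11.   -0.  -69.  -41.1]
shift [1.300e-03 1.000e-04 1.108e-01] turn [-0.002 -0.006  0.007]
```

```bash
python3 -m jog '[[[0.0007,0,0.015],[0,0,0]],[[0.0007,0,0.03],[0,0,0]],[[0.0007,0,0.045],[0,0,0]],[[0.0007,0,0.06],[0,0,0]],[[0.0007,0,0.073],[0,0,0]],[[0.0007,0,0.085],[0,0,0]],[[0.0007,0,0.096],[0,0,0]],[[0.0007,0,0.106],[0,0,0]],[[0.0007,0,0.112],[0,0,0]],[[0.0007,0,0.112],[0,0,0]]]'
python3 - <<'E'
from h import *
plan((.509,.0815,.126),165.9)
for n in("scene","top"):
    p,d=r.capture(n)
    u,v=proj(n,[.509,.0815,.15])[0].astype(int)
    cv2.imwrite(f"pics/g_{n}.png",cv2.resize(p[v-70:v+70,u-80:u+80],None,fx=4,fy=4))
E
```

```text
time_s: 2.6
tcp_pos: [0.5084, 0.0789, 0.1255]
ee_rot: [[-0.969, 0.246, -0.003], [0.247, 0.969, -0.001], [0.003, -0.002, -1.0]]
wrist_force: [0.5, 0.5, -0.4]
gripper_width: 0.69
t 2.6 tcp [0.5084 0.0789 0.1255] yaw 165.73 tilt [-0.0031 -0.0011 -1.    ] F [ 0.53  0.46 -0.44] w 0.69 j [ 26.9  15.6 -21.1  -0.  -53.5 -41.2]
shift [ 0.0001  0.0026 -0.0005] turn [-0.022 -0.032 -0.034]
```

View pics/g_scene.png

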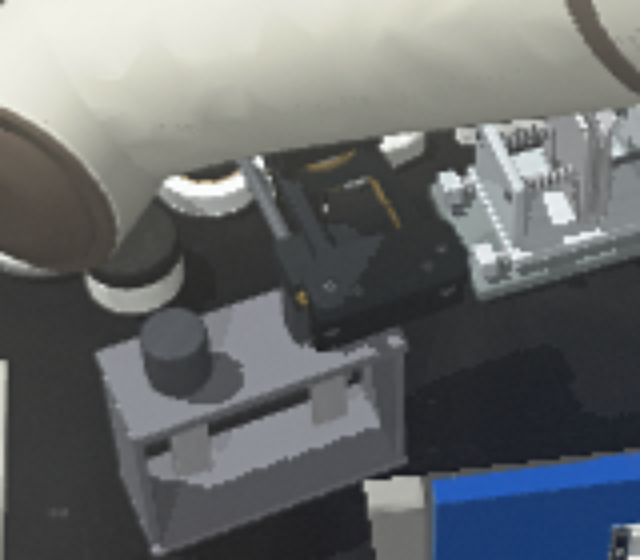

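View pics/g_top.png

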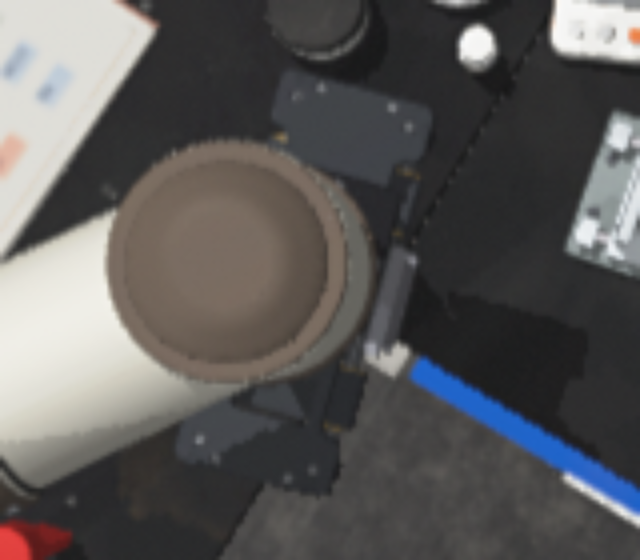

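```bash
python3 -m jog '[[[0,0.002,0],[0,0,0]],[[0,0.002,0],[0,0,0]],[[0,0.002,0],[0,0,0]],[[0,0.002,0],[0,0,0]],[[0,0.002,0],[0,0,0]],[[0,0.002,0],[0,0,0]],[[0,0.002,0],[0,0,0]],[[0,0.002,0],[0,0,0]],[[0,0.002,0],[0,0,0]],[[0,0.002,0],[0,0,0]]]' 0.0;  python3 -c "
from h import *
plan((.509,.0815,.26),165.9)"
```

```text
time_s: 3.53
tcp_pos: [0.51, 0.0813, 0.1271]
ee_rot: [[-0.969, 0.246, 0.0], [0.246, 0.969, -0.0], [-0.0, -0.0, -1.0]]
wrist_force: [0.4, 0.5, 1.7]
gripper_width: 0.208
t 3.5333 tcp [0.51   0.0813 0.1271] yaw 165.75 tilt [ 1.e-04 -0.e+00 -1.e+00] F [0.4  0.48 1.71] w 0.208 j [ 27.1  15.6 -20.9   0.  -53.5 -41.3]
shift [ 0.001  -0.     -0.1329] turn [-0.     0.001 -0.031]
```

```bash
python3 -m jog '[[[0,0,-0.006],[0,0,0]],[[0,0,-0.016],[0,0,0]],[[0,0,-0.03],[0,0,0]],[[0,0,-0.045],[0,0,0]],[[0,0,-0.06],[0,0,0]],[[0,0,-0.076],[0,0,0]],[[0,0,-0.092],[0,0,0]],[[0,0,-0.108],[0,0,0]],[[0,0,-0.122],[0,0,0]],[[0,0,-0.133],[0,0,0]]]';  python3 -c "
from h import *
plan((.5532,-.1338,.26),72)"
```

```text
time_s: 4.37
tcp_pos: [0.5103, 0.0813, 0.2624]
ee_rot: [[-0.969, 0.246, 0.002], [0.246, 0.969, 0.001], [-0.002, 0.001, -1.0]]
wrist_force: [-0.3, -0.9, -1.0]
gripper_width: 0.204
t 4.3667 tcp [0.5103 0.0813 0.2624] yaw 165.76 tilt [ 2.4e-03  9.0e-04 -1.0e+00] F [-0.33 -0.87 -0.99] w 0.204 j [ 27.1   9.1  -8.8   0.  -72.  -41.3]
shift [-0.0945 -0.1979  0.0024] turn [3.3000e-02 5.0000e-03 1.8751e+01]
```

```bash
python3 -m jog '[[[-0.003,-0.006,0],[0,0,0.6]],[[-0.008,-0.016,0],[0,0,1.5]],[[-0.013,-0.026,0],[0,0,2.5]],[[-0.018,-0.037,0],[0,0,3.5]],[[-0.023,-0.048,0],[0,0,4.5]],[[-0.028,-0.06,0],[0,0,5.6]],[[-0.034,-0.071,0],[0,0,6.7]],[[-0.04,-0.083,0],[0,0,7.8]],[[-0.045,-0.094,0],[0,0,8.9]],[[-0.05,-0.105,0],[0,0,10]]]';  python3 -c "
from h import *
plan((.5532,-.1338,.26),72)"
```

```text
time_s: 5.2
tcp_pos: [0.5326, -0.0334, 0.261]
ee_rot: [[-0.43, 0.903, 0.001], [0.903, 0.43, 0.0], [-0.0, 0.001, -1.0]]
wrist_force: [0.6, 0.1, -1.5]
gripper_width: 0.201
t 5.2 tcp [ 0.5326 -0.0334  0.261 ] yaw 115.47 tilt [ 7.e-04  2.e-04 -1.e+00] F [ 0.61  0.05 -1.54] w 0.201 j [ 13.8  10.9  -6.7  -0.  -72.4 -78.4]
shift [-0.0995 -0.0245  0.001 ] turn [ 9.000e-03 -2.000e-03  8.694e+00]
```

```bash
python3 -m jog '[[[-0.012,-0.003,0],[0,0,1.1]],[[-0.024,-0.006,0],[0,0,2.2]],[[-0.037,-0.009,0],[0,0,3.3]],[[-0.05,-0.012,0],[0,0,4.4]],[[-0.063,-0.016,0],[0,0,5.5]],[[-0.075,-0.019,0],[0,0,6.5]],[[-0.086,-0.021,0],[0,0,7.5]],[[-0.094,-0.023,0.001],[0,0,8.2]],[[-0.0995,-0.0245,0.001],[0,0,8.7]],[[-0.0995,-0.0245,0.001],[0,0,8.7]]]';  python3 - <<'E'
from h import *
plan((.5532,-.1338,.26),72)
for n in("scene","top"):
    p,d=r.capture(n)
    np.save(n+"1.npy",d)
    u,v=proj(n,[.553,-.134,.14])[0].astype(int)
    cv2.imwrite(f"pics/h_{n}.png",cv2.resize(p[max(v-75,0):v+75,u-100:u+100],None,fx=4,fy=4,interpolation=cv2.INTER_CUBIC))
    print(n,u,v)
E
```

```text
time_s: 6.03
tcp_pos: [0.5537, -0.134, 0.2596]
ee_rot: [[0.307, 0.952, 0.0], [0.952, -0.307, -0.0], [-0.0, 0.0, -1.0]]
wrist_force: [-0.9, 0.7, -1.1]
gripper_width: 0.203
t 6.0333 tcp [ 0.5537 -0.134   0.2596] yaw 72.13 tilt [ 3.e-04 -2.e-04 -1.e+00] F [-0.87  0.68 -1.08] w 0.203 j [   2.7   14.6   -2.     0.   -73.4 -110.6]
shift [-0.     -0.0006 -0.0004] turn [0.004 0.001 0.027]
scene 308 179
top 319 208
```

View pics/h_scene.png

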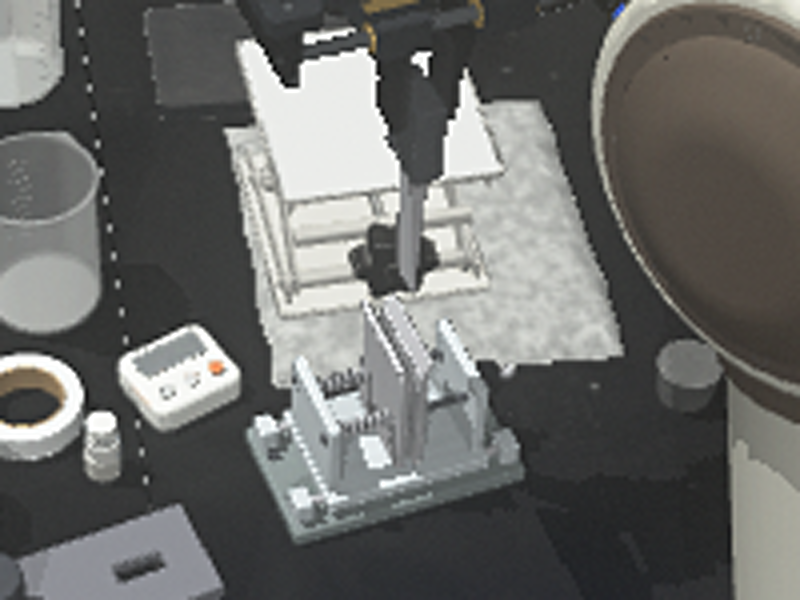

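View pics/h_top.png

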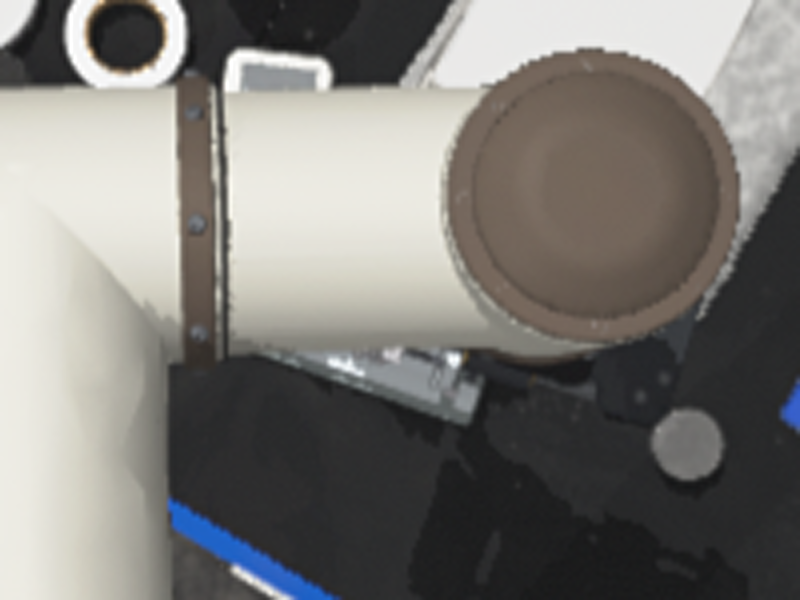

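Run:
```python
from h import *
W=cloud("scene",np.load("scene1.npy")).reshape(-1,3);W=W[np.isfinite(W).all(1)]
a=np.radians(-18.);ex=np.array([np.cos(a),np.sin(a)]);ey=np.array([-np.sin(a),np.cos(a)])
o=np.array([.549,-.145]);x=(W[:,:2]-o)@ex;y=(W[:,:2]-o)@ey;z=W[:,2]
for z0 in np.arange(.12,.28,.01):
    m=(abs(x)<.04)&(abs(y-.012)<.03)&(z>z0)&(z<=z0+.01)
    if m.sum()>3: print(round(z0,3),m.sum(),'x',np.round(np.percentile(x[m]*1e3,[2,50,98]),1),'y',np.round(np.percentile(y[m]*1e3,[2,50,98]),1))
q=(np.array(r.sense()['tcp_pos'])[:2]-o);print('tcp',q@ex,q@ey)
```

```text
0.15 4 x [-6.1 -2.9  5.1] y [10.6 11.4 11.9]
0.16 14 x [-11.1  -2.1   9.4] y [10.7 12.3 13.4]
0.17 18 x [-10.5  -1.3  10.2] y [ 8.7 12.6 13.7]
0.18 19 x [-10.9  -4.1  10.8] y [ 9.2 12.6 14.2]
0.19 18 x [-12.1  -3.3  11. ] y [10.3 13.4 14.6]
0.2 20 x [-11.7  -5.2   7.6] y [ 8.3 13.9 15.8]
0.21 21 x [-11.7  -8.5   6. ] y [ 8.9 14.1 15.3]
0.22 22 x [-10.6  -6.5   6.7] y [ 7.2 14.3 16.2]
0.23 23 x [-11.1  -7.8   5.8] y [ 8.3 15.8 17. ]
0.25 47 x [-20.8 -16.6  13.4] y [ 5.3 19.8 22. ]
0.26 43 x [-22.2 -18.4   7.7] y [ 6.4 16.6 21.9]
0.27 39 x [-22.  -18.8  -3.9] y [ 7.  19.7 22.3]
0.28 76 x [-21.1 -11.8   8.2] y [-4.5 20.1 30.8]
tcp 0.0007496828175531556 0.012743967518671672
```

Seen in scene, the blade (crop (410,235)) hangs upright above the plate gap (crop (390,310)). Its tip is at clamp y ≈ 12 mm and the gap centre is at ≈ 12 mm. Now I'll lower it.

```bash
python3 -m jog '[[[0,0,0.006],[0,0,0]],[[0,0,0.013],[0,0,0]],[[0,0,0.02],[0,0,0]],[[0,0,0.027],[0,0,0]],[[0,0,0.034],[0,0,0]],[[0,0,0.039],[0,0,0]],[[0,0,0.042],[0,0,0]],[[0,0,0.042],[0,0,0]],[[0,0,0.042],[0,0,0]],[[0,0,0.042],[0,0,0]]]';  python3 - <<'E'
from h import *
plan((.5532,-.1338,.2),72)
for n in("scene",):
    p,d=r.capture(n)
    np.save(n+"2.npy",d)
    u,v=proj(n,[.553,-.134,.12])[0].astype(int)
    cv2.imwrite(f"pics/i_{n}.png",cv2.resize(p[v-40:v+40,u-50:u+50],None,fx=8,fy=8,interpolation=0))
E
```

```text
time_s: 6.97
tcp_pos: [0.554, -0.1331, 0.2174]
ee_rot: [[0.305, 0.952, 0.001], [0.952, -0.305, -0.0], [0.0, 0.001, -1.0]]
wrist_force: [-0.3, 0.0, -0.9]
gripper_width: 0.205
t 6.9667 tcp [ 0.554  -0.1331  0.2174] yaw 72.25 tilt [ 8.e-04 -2.e-04 -1.e+00] F [-0.3   0.02 -0.93] w 0.205 j [   2.8   16.    -6.1    0.   -67.8 -110.5]
shift [-0.0009 -0.0006  0.0174] turn [ 0.009 -0.001  0.05 ]
```

View pics/i_scene.png

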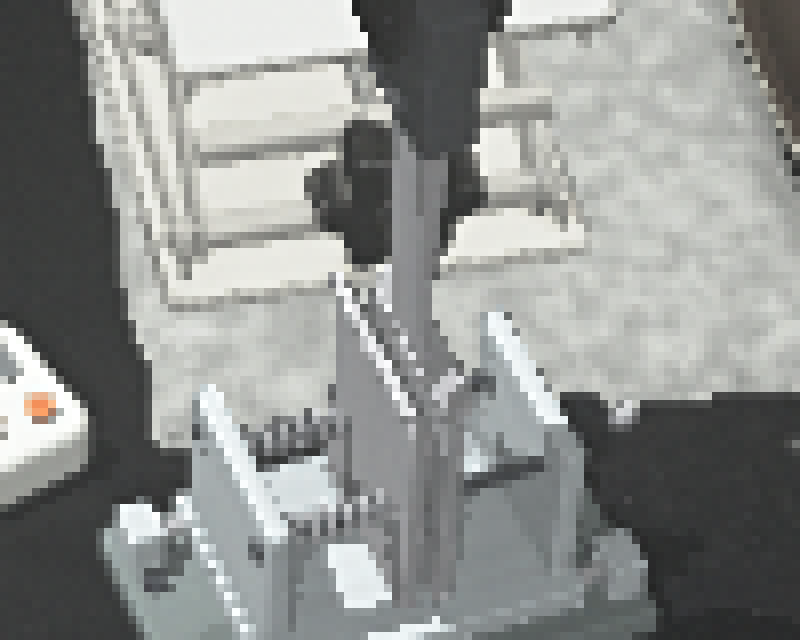

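The blade's lower end (crop (430,350)) is entering between the two flared lips (crop (385,340) and (455,375)). Lowering slowly now.

```bash
python3 -m jog '[[[-0.0005,0,0.002],[0,0,0]],[[-0.0005,0,0.004],[0,0,0]],[[-0.0005,0,0.006],[0,0,0]],[[-0.0005,0,0.008],[0,0,0]],[[-0.0005,0,0.01],[0,0,0]],[[-0.0005,0,0.012],[0,0,0]],[[-0.0005,0,0.014],[0,0,0]],[[-0.0005,0,0.016],[0,0,0]],[[-0.0005,0,0.018],[0,0,0]],[[-0.0005,0,0.018],[0,0,0]]]';  python3 - <<'E'
from h import *
plan((.5532,-.1338,.19),72)
for n in("scene",):
    p,d=r.capture(n)
    np.save(n+"3.npy",d)
    u,v=proj(n,[.553,-.134,.12])[0].astype(int)
    cv2.imwrite(f"pics/j_{n}.png",cv2.resize(p[v-40:v+40,u-50:u+50],None,fx=8,fy=8,interpolation=0))
for i in range(4):
    r.capture("scene"); print(np.round(r.sense()['wrist_force'],2))
E
```

```text
time_s: 7.85
tcp_pos: [0.5534, -0.1335, 0.1985]
ee_rot: [[0.305, 0.952, -0.001], [0.952, -0.305, 0.0], [-0.0, -0.001, -1.0]]
wrist_force: [0.2, 0.0, -1.9]
gripper_width: 0.203
t 7.85 tcp [ 0.5534 -0.1335  0.1985] yaw 72.24 tilt [-7.e-04  2.e-04 -1.e+00] F [ 0.15  0.04 -1.9 ] w 0.203 j [   2.7   16.8   -7.8   -0.   -65.4 -110.5]
shift [-0.0004 -0.0001  0.0085] turn [-0.008  0.     0.049]
[-0.35  0.65 -1.02]
[ 0.23 -0.23 -0.91]
[ 0.58  0.69 -1.34]
[-0.16  0.06 -0.63]
```

View pics/j_scene.png

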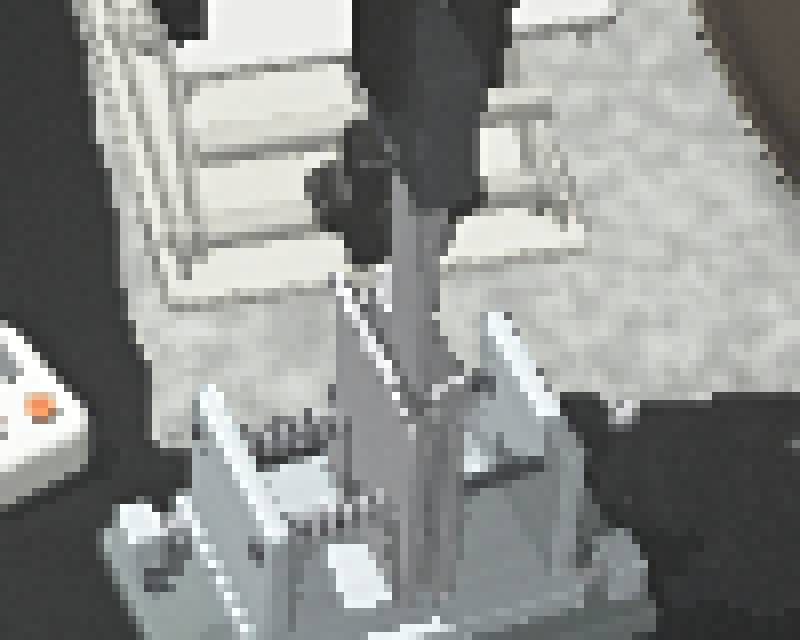

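The blade is now between the plates, sitting behind the lip edge at crop (415,390), with no side force. The free level is about Fz −1.1, which is the gauge's weight.

```bash
cat >> h.py <<'E'
def avg(k=8):
    L=[]
    for i in range(k): r.capture("scene");s=r.sense();L.append(np.r_[s['tcp_pos'],s['wrist_force'],s['moment']])
    L=np.array(L);print('t',s['time_s'],'tcp',L[:,:3].mean(0).round(4),'F',L[:,3:6].mean(0).round(2),'sd',L[:,3:6].std(0).round(2),'M',L[:,6:].mean(0).round(3),'w',round(s['gripper_width'],3))
E
python3 -c "
from h import *
avg()"
python3 -m jog '[[[0,0,0.001],[0,0,0]],[[0,0,0.002],[0,0,0]],[[0,0,0.003],[0,0,0]],[[0,0,0.004],[0,0,0]],[[0,0,0.005],[0,0,0]],[[0,0,0.006],[0,0,0]],[[0,0,0.007],[0,0,0]],[[0,0,0.008],[0,0,0]],[[0,0,0.008],[0,0,0]],[[0,0,0.008],[0,0,0]]]';  python3 -c "
from h import *
avg()"
```

```text
t 8.5 tcp [ 0.5536 -0.1335  0.1991] F [ 0.03  0.41 -0.92] sd [0.56 0.36 0.47] M [ 0.029 -0.027  0.008] w 0.204
time_s: 9.33
tcp_pos: [0.5535, -0.1335, 0.1909]
ee_rot: [[0.305, 0.952, -0.0], [0.952, -0.305, 0.0], [-0.0, -0.0, -1.0]]
wrist_force: [-0.1, -0.6, -1.4]
gripper_width: 0.201
t 9.7333 tcp [ 0.5536 -0.1335  0.1911] F [-0.05 -0.02 -0.79] sd [0.55 0.45 0.54] M [ 0.036 -0.025  0.003] w 0.207
```

```bash
python3 -m jog '[[[0,0,0.001],[0,0,0]],[[0,0,0.002],[0,0,0]],[[0,0,0.003],[0,0,0]],[[0,0,0.004],[0,0,0]],[[0,0,0.005],[0,0,0]],[[0,0,0.005],[0,0,0]],[[0,0,0.005],[0,0,0]],[[0,0,0.005],[0,0,0]],[[0,0,0.005],[0,0,0]],[[0,0,0.005],[0,0,0]]]' >/dev/null;  python3 -c "
from h import *
avg(10)"; python3 -m jog '[[[0,0,0.001],[0,0,0]],[[0,0,0.002],[0,0,0]],[[0,0,0.003],[0,0,0]],[[0,0,0.004],[0,0,0]],[[0,0,0.004],[0,0,0]],[[0,0,0.004],[0,0,0]],[[0,0,0.004],[0,0,0]],[[0,0,0.004],[0,0,0]],[[0,0,0.004],[0,0,0]],[[0,0,0.004],[0,0,0]]]' >/dev/null;  python3 -c "
from h import *
avg(10)"
```

```text
t 11.0667 tcp [ 0.5536 -0.1335  0.1861] F [ 0.09  0.13 -1.4 ] sd [0.67 0.23 0.33] M [ 0.048  0.001 -0.001] w 0.206
t 12.4 tcp [ 0.5536 -0.1335  0.1821] F [ 0.12  0.2  -1.23] sd [0.5  0.46 0.48] M [ 0.048 -0.041 -0.006] w 0.201
```

```bash
python3 -m jog '[[[0,0,0.001],[0,0,0]],[[0,0,0.002],[0,0,0]],[[0,0,0.003],[0,0,0]],[[0,0,0.004],[0,0,0]],[[0,0,0.004],[0,0,0]],[[0,0,0.004],[0,0,0]],[[0,0,0.004],[0,0,0]],[[0,0,0.004],[0,0,0]],[[0,0,0.004],[0,0,0]],[[0,0,0.004],[0,0,0]]]' >/dev/null;  python3 -c "
from h import *
avg(10)"; python3 -m jog '[[[0,0,0.001],[0,0,0]],[[0,0,0.002],[0,0,0]],[[0,0,0.003],[0,0,0]],[[0,0,0.004],[0,0,0]],[[0,0,0.004],[0,0,0]],[[0,0,0.004],[0,0,0]],[[0,0,0.004],[0,0,0]],[[0,0,0.004],[0,0,0]],[[0,0,0.004],[0,0,0]],[[0,0,0.004],[0,0,0]]]' >/dev/null;  python3 - <<'E'
from h import *
avg(10)
p,d=r.capture("scene");np.save("scene4.npy",d);cv2.imwrite("pics/full4.png",p)
u,v=proj("scene",[.553,-.134,.12])[0].astype(int)
cv2.imwrite("pics/k_scene.png",cv2.resize(p[v-40:v+40,u-50:u+50],None,fx=8,fy=8,interpolation=0))
E
```

```text
t 13.7333 tcp [ 0.5536 -0.1335  0.1781] F [ 0.04  0.05 -1.13] sd [0.68 0.49 0.51] M [ 0.059 -0.002 -0.021] w 0.201
t 15.0667 tcp [ 0.5536 -0.1335  0.1741] F [-0.2   0.34 -1.28] sd [0.51 0.49 0.29] M [ 0.043 -0.01   0.006] w 0.204
```

View pics/k_scene.png

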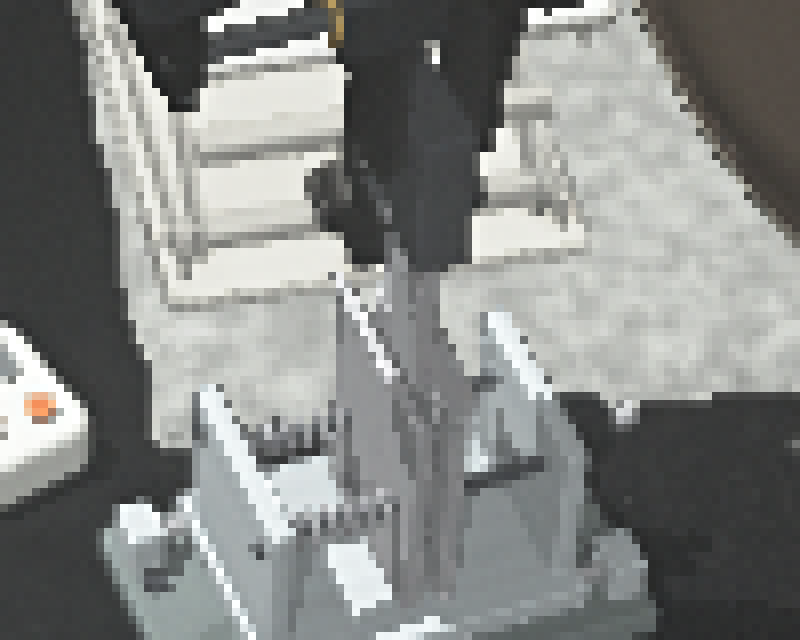

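```bash
python3 -m jog '[[[0,0,0.001],[0,0,0]],[[0,0,0.002],[0,0,0]],[[0,0,0.003],[0,0,0]],[[0,0,0.004],[0,0,0]],[[0,0,0.004],[0,0,0]],[[0,0,0.004],[0,0,0]],[[0,0,0.004],[0,0,0]],[[0,0,0.004],[0,0,0]],[[0,0,0.004],[0,0,0]],[[0,0,0.004],[0,0,0]]]' >/dev/null;  python3 -c "
from h import *
avg(10)"; python3 -m jog '[[[0,0,0.001],[0,0,0]],[[0,0,0.002],[0,0,0]],[[0,0,0.003],[0,0,0]],[[0,0,0.004],[0,0,0]],[[0,0,0.004],[0,0,0]],[[0,0,0.004],[0,0,0]],[[0,0,0.004],[0,0,0]],[[0,0,0.004],[0,0,0]],[[0,0,0.004],[0,0,0]],[[0,0,0.004],[0,0,0]]]' >/dev/null;  python3 - <<'E'
from h import *
avg(10)
p,d=r.capture("scene");np.save("scene5.npy",d);cv2.imwrite("pics/full5.png",p)
u,v=proj("scene",[.553,-.134,.12])[0].astype(int)
cv2.imwrite("pics/l_scene.png",cv2.resize(p[v-40:v+40,u-50:u+50],None,fx=8,fy=8,interpolation=0))
E
```

```text
t 16.45 tcp [ 0.5537 -0.1336  0.1702] F [ 0.14 -0.11  1.47] sd [0.45 0.53 0.67] M [-0.021 -0.119 -0.011] w 0.203
t 17.7833 tcp [ 0.5536 -0.1335  0.166 ] F [ 0.71 -0.24  1.74] sd [0.43 0.48 0.43] M [-0.016 -0.291 -0.026] w 0.202
```

View pics/l_scene.png

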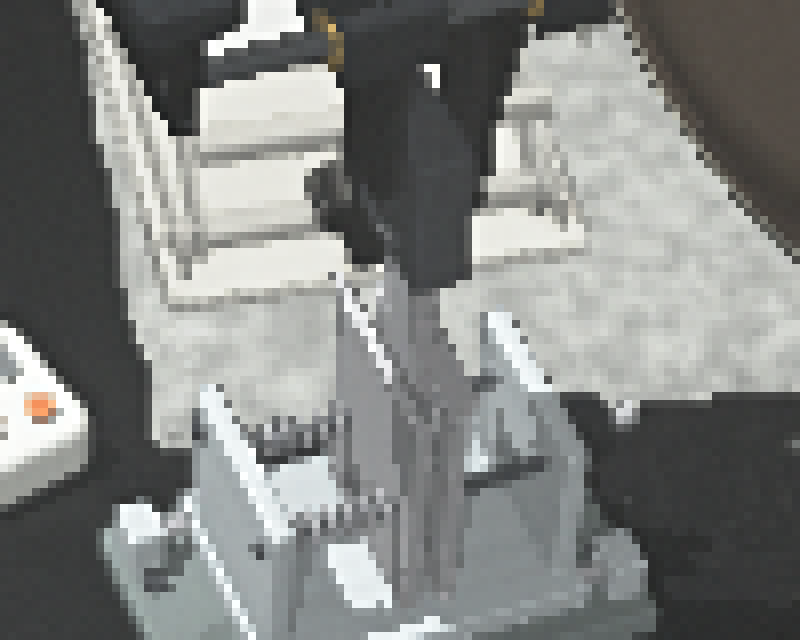

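Both plates now drag: Fz rose by about 2.7 N between TCP z 0.174 and 0.170, which puts the gap at about 4.8 mm. For 1.6 mm of yield the TCP has to go to z ≈ 0.151.

```bash
python3 -m jog '[[[0,0,0.001],[0,0,0]],[[0,0,0.002],[0,0,0]],[[0,0,0.003],[0,0,0]],[[0,0,0.004],[0,0,0]],[[0,0,0.005],[0,0,0]],[[0,0,0.006],[0,0,0]],[[0,0,0.007],[0,0,0]],[[0,0,0.008],[0,0,0]],[[0,0,0.008],[0,0,0]],[[0,0,0.008],[0,0,0]]]' ;  python3 - <<'E'
from h import *
avg(10)
E
```

```text
time_s: 18.67
tcp_pos: [0.5535, -0.1335, 0.1579]
ee_rot: [[0.305, 0.952, -0.0], [0.952, -0.305, 0.0], [-0.0, -0.0, -1.0]]
wrist_force: [-0.2, -0.9, 3.0]
gripper_width: 0.205
t 19.1667 tcp [ 0.5535 -0.1335  0.1578] F [0.36 0.22 2.1 ] sd [0.46 0.48 0.61] M [-0.034 -0.185 -0.032] w 0.202
```

```bash
python3 -m jog '[[[0,0,0.001],[0,0,0]],[[0,0,0.002],[0,0,0]],[[0,0,0.003],[0,0,0]],[[0,0,0.004],[0,0,0]],[[0,0,0.005],[0,0,0]],[[0,0,0.006],[0,0,0]],[[0,0,0.007],[0,0,0]],[[0,0,0.007],[0,0,0]],[[0,0,0.007],[0,0,0]],[[0,0,0.007],[0,0,0]]]' ;  python3 - <<'E'
from h import *
avg(10)
p,d=r.capture("scene");np.save("scene6.npy",d);cv2.imwrite("pics/full6.png",p)
u,v=proj("scene",[.553,-.134,.12])[0].astype(int)
cv2.imwrite("pics/m_scene.png",cv2.resize(p[v-40:v+40,u-50:u+50],None,fx=8,fy=8,interpolation=0))
a=np.radians(-18.);ex=np.array([np.cos(a),np.sin(a)]);ey=np.array([-np.sin(a),np.cos(a)]);o=np.array([.549,-.145])
D=[np.load(f"scene{i}.npy") for i in(1,2,3,4,5,6)]
for i,d in enumerate(D):
    W=cloud("scene",d).reshape(-1,3);W=W[np.isfinite(W).all(1)];x=(W[:,:2]-o)@ex;y=(W[:,:2]-o)@ey;z=W[:,2]
    m=(x>-.028)&(x<-.012)&(z>.045)&(z<.1)   # front part of plates, +y faces
    s=m&(y>.012)&(y<.03);
    wl=(abs(x)<.028)&(y>.05)&(y<.08)&(z>.05)
    wr=(abs(x)<.028)&(y<-.02)&(y>-.065)&(z>.05)&(z<.1)
    print(i+1,'sprung +y face',s.sum(),np.median(y[s])*1e3,'left wall',wl.sum(),np.median(y[wl])*1e3,'right wall',wr.sum(),np.median(y[wr])*1e3)
E
```

```text
time_s: 20.0
tcp_pos: [0.5537, -0.1335, 0.1509]
ee_rot: [[0.305, 0.952, 0.0], [0.952, -0.305, 0.0], [0.0, 0.0, -1.0]]
wrist_force: [-0.3, 0.1, 4.3]
gripper_width: 0.202
t 20.5 tcp [ 0.5536 -0.1335  0.1509] F [0.91 0.19 3.09] sd [0.72 0.62 0.63] M [-0.042 -0.29  -0.026] w 0.199
1 sprung +y face 75 20.616874419308747 left wall 453 62.003055918007334 right wall 203 -28.17148299131349
2 sprung +y face 74 20.93563244852483 left wall 538 63.19323579662167 right wall 205 -28.27691554218181
3 sprung +y face 88 20.53275652259976 left wall 654 61.22575787195368 right wall 200 -28.575993133761475
4 sprung +y face 81 19.87570708599029 left wall 666 60.14990352342872 right wall 210 -28.96859236287382
5 sprung +y face 72 20.26269575492439 left wall 665 59.95803009310493 right wall 200 -29.33844747629895
6 sprung +y face 77 20.766660365977756 left wall 661 60.4836156569591 right wall 204 -29.52281586555004
```

View pics/m_scene.png

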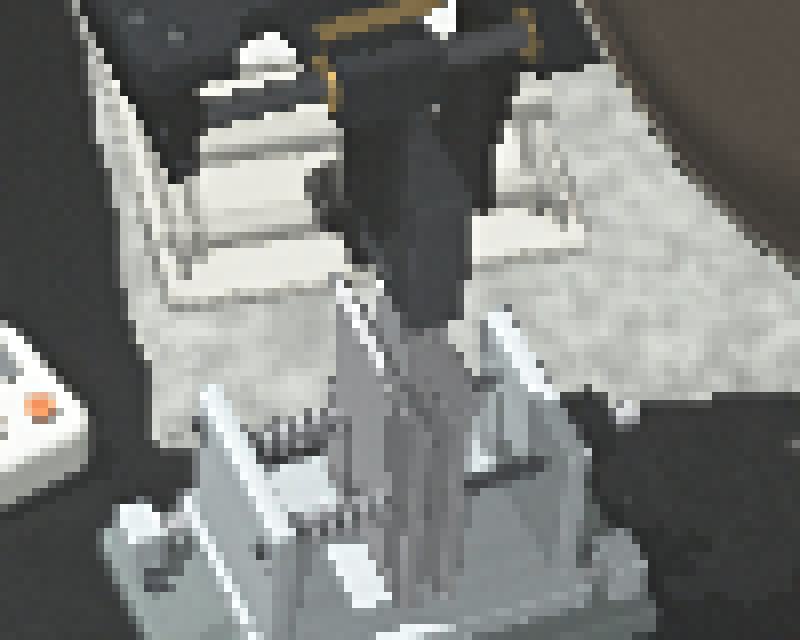

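The sprung plate has moved about 1.3 mm from the set-plate wall in depth, against 1.6 mm predicted from the taper. Before handing in I'll check the surroundings.

View pics/full6.png

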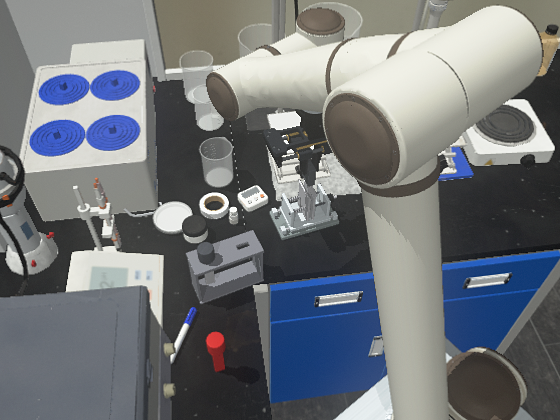

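The round gauge is still in the rack at (206,250). The jar (195,229), vial (234,215) and timer (252,197) haven't moved. The stopper is hidden behind the arm in this picture, but the arm never came near it.

```bash
python3 -c "
from h import *
print(r.finish_job()); s=r.sense();print(s['time_s'],s['tcp_pos'],s['wrist_force'],s['gripper_width'])"
```

```text
the job is handed in; nothing more can be done
None
the job is handed in; nothing more can be done
```

I took the oblong-grip gauge from the rack, turned it to line up with the clamp, and lowered it between the plates. I handed the job in at about 20.5 s with the gauge still gripped and at rest; no verdict is reported.

**Fit:** Both plates began to drag at a TCP height of about 0.172 m, which puts the gap at about 4.8 mm. The final TCP height was 0.151 m, so the tip is about 56 mm below the throat edges.

**Force:** Fz rose from −1.1 N hanging free to +3.1 N. I couldn't measure the force on each plate separately.

**Yield:** The taper predicts that the sprung plate gave way by about 1.6 mm. The depth pictures show about 1.3 mm, so they differ slightly, but both are well within 0.5–3 mm.

**Other checks:** The tool was upright within 0.001 rad and the jaw opening was steady at about 18 mm. The round-handled gauge, jar, vial and timer were where they started in the last picture. The arm hid the stopper in that picture; I last saw it standing just before the gauge was lowered, and nothing went near it after that. A small side force of about 0.9 N in +x showed at the end, and I did not find its cause.

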